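# Set the film feeder's width collars and hold its sprung hatch for loading

## Task

Set up the film feeder for the next roll: thread the large green collar and then the small orange collar down the upright post, each fully home, and let go of them. Then lift the blue sprung hatch by its black bar past its balance point (but not all the way to its open stop), ease it back to just below the balance point, with its pointer in the green band of the angle scale, and finish while still holding it there by the bar so that a colleague can feed the film in. Leave everything else on the table where it is.

Things in the scene. Friction and masses are not known exactly. Their poses are not given: they have to be found in the camera images.
- feeder: film feeder bolted to the table (sizes in mm): grey housing 170 (x) by 180 (y), walls 10 thick to 105 high, on a 15 thick dark base plate; origin on the table under the housing's centre. The blue hatch on top is hinged along the far (+x) side. The post stands at its -y side, 95 from the housing's wall; a black motor, 50 high, at its +y side. Yaw turns it all.
- seat (a point): flat top of the round aluminium seat (34 across, 12 high, its top 27 above the table) at the foot of the post, on the post's axis; z up. The lower collar rests here.
- post_tip (a point): top of the upright steel post, 75 above the seat; the post is 16 in diameter and tapers to 6 over its top 12
- collar_large: large green plastic collar: 60 outside, bore 22, 30 high, 60 to 130 g, lying flat on the table, bore upright; origin at the centre of its underside, z along its axis
- collar_small: small orange plastic collar: 44 outside, bore 22, 30 high, 35 to 70 g, lying flat on the table, bore upright; origin at the centre of its underside, z along its axis. It goes on top of the green one, so that its underside is 30 above the seat.
- hatch_angle (a joint): angle of the blue hatch, rad: 0 shut (level), growing as its near (-x) edge rises, open stop at 1.45. A spring carries part of its 0.95 kg: it balances at 0.95; below that it falls shut by itself, above it the spring throws it open. Angle scale at the feeder's +y side: white, then green from 0.70 to 0.90, then red. Lifting at the bar takes 1.5 N when shut, under 1 N near balance.
- hatch_hinge (a point): middle of the hatch's hinge line, fixed on the feeder, 111 above the table; the line runs along the feeder's y axis; axes as the feeder's. The small black pointer on the hatch's +y edge, 110 from the hinge, shows the angle on the scale.
- bar_mid (a point): middle of the bar by which the hatch is lifted, on the hatch; with the hatch shut it lies 200 to -x of the hinge and 38 above it (feeder's axes), and swings round the hinge with the hatch; its axes turn with the hatch (y along the bar)
- hatch: the blue hatch, a plate 172 (x) by 184 (y) by 10 with its black lifting bar: round, 12 in diameter, 122 long along y, on two thin arms (10 thick, 55 either side of its middle) that leave it free all round, 33 above the plate's top and 26 ahead of its near edge; origin on the hinge line, y along it
- wire_spool: bystander: white spool of wire standing upright, 70 across, 70 high; origin under its centre
- tape_roll: bystander: brown cardboard ring lying flat, 84 outside, 60 inside, 20 high; origin under its centre
- scissors: bystander: steel scissors with red handles lying flat, about 190 long, 12 high, blades towards its +x; origin on the table near the pivot
- headband: bystander: tan plastic headband (open U) lying flat, about 150 wide, 14 high; origin inside the U
- marker: bystander: white marker pen with a blue cap lying along its y axis, 135 long, 18 thick; origin under its middle
Things that resemble listed ones, but are neither listed nor needed, are in the scene too. Of the things like the collar_large, leave any that is pink; of the rest the larger one is meant.

How it is judged:
On the way, in this order (a step that is already met when the one before it is completed fails the run):
1. the green collar is fully home on the post's seat, let go (horizontal distance between collar_large and seat below 0.005 m and z of collar_large in the frame of seat between -0.003 and 0.003 m and angle between collar_large's own z axis and vertical below 0.08 rad and contact force between collar_large and the fingers below 0.05 N and linear speed of collar_large below 0.02 m/s), for 0.2 s.
2. the orange collar is fully home on top of the green one, let go (horizontal distance between collar_small and seat below 0.005 m and z of collar_small in the frame of seat between 0.027 and 0.033 m and angle between collar_small's own z axis and vertical below 0.08 rad and contact force between collar_small and the fingers below 0.05 N and linear speed of collar_small below 0.02 m/s), for 0.2 s.
3. the hatch is raised past its balance point (over 0.97 rad) by the bar (value of joint hatch_angle above 0.97 rad and contact force between hatch and the fingers above 0.1 N and distance between the grasp point and bar_mid below 0.08 m), for 0.1 s.
At the end, for the whole second after the job is handed in: Green collar within 3 mm of the seat, orange within 3 mm of its place on it, both within 5 mm of the post axis, upright within 0.08 rad, let go; hatch held still (under 0.05 rad/s) between 0.68 and 0.925 rad, fingers on its bar with over 0.1 N (all of step 1 and all of step 2 and value of joint hatch_angle between 0.68 and 0.925 rad and velocity of joint hatch_angle between -0.05 and 0.05 rad/s and contact force between hatch and the fingers above 0.1 N and distance between the grasp point and bar_mid below 0.08 m); the arm keeps its last pose, push and grip.
It fails at once if the hatch is swung to its open stop (over 1.38 rad) (value of joint hatch_angle above 1.38 rad).
It fails at once if a bystander (spool, tape roll, scissors, headband, marker) is pushed more than 30 mm (distance of any of wire_spool, tape_roll, scissors, headband, marker from where it was at the start of the episode above 0.03 m).
It also fails if it takes over 72 s, if anything falls off the work surface, if the arm or the gripper's body presses on something with over 40 N, if the wrist force passes 120 N, or if a joint passes its speed limit or range.

## Robot

A 7-joint arm with a two-finger parallel gripper is mounted at the origin on the work surface. World frame = base frame: x ahead of the robot, y to its left, z up, the work surface at z = 0. Lengths are in m, angles in rad, forces in N, time in s.
With the tool pointing down it reaches from about 0.425 to 0.825 m from the base axis. Payload 3.6 kg.
Tool frame: the origin (TCP) lies on the centre line of the jaws, within the pads' length; the fingertips stand 17 mm ahead of it and the grasp point (between the pads) lies 2 mm behind it; y points along the fingers, z is the direction in which the jaws open and shut, and the axes are right-handed (so a half turn about y gives the same grasp; the last joint's range is limited). The gripper opens to 93 mm and grips with 3 to 60 N. Pads are 15 mm wide; open, the fingers measure 128 mm over their backs; the gripper's body (75 mm by 188 mm) begins 65 mm behind the grasp point.
Start: joints at [1.145, 0.615, -0.013, 1.423, 0.008, 1.103, -0.04], TCP at [0.252, -0.599, 0.236] pointing down, gripper open.
Joint ranges: [-3.12, 3.12], [-0.3, 2.06], [-1.34, 1.32], [0.26, 2.42], [-1.36, 4.5], [0.01, 1.98], [-2.84, 2.84]. Speed limits (rad/s): [2.79, 2.79, 3.14, 3.14, 3.14, 3.14, 3.14].

## Interface

Orientations are given as a unit quaternion [x, y, z, w].
In Python, from workcell import ctrl gives the robot as it stands.
- The arm moves only by the tool step_arm, never from a script. Its argument "targets" is text: rows parted by semicolons, each of 4 numbers parted by spaces: the shift along the tool's x, y, z in units of 50 mm (1.0 is 50 mm), then the turn about the tool's y in units of 5 degrees (1.0 is 5 degrees). In form: dx dy dz turn; .... A call has 1 to 20 rows; each row is the pose to reach, as a shift and turn from the pose commanded when the call began, along the tool's axes at that moment; what a row does not reach only later rows make up. A row lasts 1/10 s, in which the tool goes at most 50 mm and 8.59 degrees, less where a joint would pass 70% of its speed; a pose out of reach is approached as far as the arm can. A call with a gripper value outside its range is refused whole. "fingers" is the opening, from 0 (shut) to 1 (fully open), set as the call begins (left out, the last holds). The fingers move at their own pace and stop on an object; "squeeze" is the grip in N (left out, the last holds). Time passes only in rows, so rows that repeat a pose let the fingers close. It gives the time, the measured TCP pose, the force and the opening at its end, in the units of the state.
- ctrl.sense(): the state, without advancing time (a new reading comes with each control period).
- ctrl.get_image(name): name is "side" or "top"; returns the picture (480x640x3 uint8, red, green, blue); there is no depth.
- ctrl.camera_params(name): a dict with "fov_y" (degrees; the focal length in pixels is half the picture's height over the tangent of half this angle, whatever the lens; pixels are square), "cx", "cy" (the principal point, pixels), "k1" (the pictures are not rectified: a ray, as slopes to the right and down, at radius r is drawn at 1 + k1 r^2 times it, then the intrinsics apply), "eye" and "orientation" of the camera in the world. Camera axes: x right, y up, looking along -z (the intrinsics and any distortion apply to the point x, -y, -z); pixel columns grow to the right and rows downward; lengths in m; the calibration is good to about 2 mm. A picture is of the moment at which its call begins. camera_params takes no time and is no camera call.
- ctrl.close_job(): hands the job in, once; it reports no verdict.
The state is a dict: "time": time; "joint_pos": joint angles; "qd": joint speeds; "tau": joint torques, N m; "eef_pos": TCP position; "orientation": TCP orientation; "ft_force": force on the tool from outside, world axes, zero at the start; "moment": the same for the moment, N m; "grip_width": finger opening in m.
Only numpy, scipy, OpenCV 4.12 (cv2) and the standard library are available. Lean on these libraries where they do the work, as an engineer would, in place of code of your own. Each camera call takes 0.05 s, during which the arm holds its last target.

## Working session

There is one attempt and no reset: what is moved stays moved. The work goes in short steps, Python scripts to look and compute and a tool call to move; the robot and the scene stay as the last step left them, time stands still between calls to the robot, and variables do not carry over. Pictures are saved under pics/ and viewed, and the job is handed in when it is done.

Besides the shell and the picture viewer there is one more tool, called after "Call:" by a JSON object that holds its "name" and its "arguments", one argument or row to a line. step_arm: Moves the arm, as the interface text tells. Its arguments: {"type":"object","properties":{"targets":{"type":"string"},"fingers":{"type":"number"},"squeeze":{"type":"number"}},"required":["targets"]}

```bash
mkdir -p pics; ls
python3 - <<'E'
from workcell import ctrl
import cv2
for n in ("side","top"):
    im=ctrl.get_image(n); cv2.imwrite(f"pics/{n}0.png",im[:,:,::-1]); print(n,ctrl.camera_params(n))
print(ctrl.sense())
E
```

```text
pics
side {'fov_y': 52.67354071034846, 'cx': 316.33855623384505, 'cy': 241.7771528548179, 'k1': -0.003197650554352802, 'eye': array([0.32783548, 0.69630127, 0.94599236]), 'orientation': array([-0.06336732,  0.35519278,  0.91761349, -0.16675779])}
top {'fov_y': 45.62479951291734, 'cx': 315.0301450303812, 'cy': 235.1539917052766, 'k1': -0.1866159000525034, 'eye': array([0.32430812, 0.02578567, 1.53353089]), 'orientation': array([ 0.05574546, -0.07201426, -0.69729946,  0.71097107])}
{'time': 0.1, 'joint_pos': array([ 1.14549343,  0.61581121, -0.01258378,  1.42472712,  0.00809439,
        1.10338945, -0.04042905]), 'qd': array([ 0.00086603, -0.00099714,  0.0003714 , -0.0042043 , -0.00193885,
        0.00076496, -0.00056712]), 'tau': array([ 5.01129107e-04, -4.60043120e+01,  2.09825984e-01, -1.66244656e+01,
       -6.11489802e-02,  1.68722891e-02,  1.12911343e-04]), 'eef_pos': array([ 0.25214241, -0.59837936,  0.23460821]), 'orientation': array([-0.1402424 ,  0.69388353, -0.69230594,  0.13989352]), 'ft_force': array([ 0.61363259, -0.09182855, -0.18752926]), 'moment': array([0.02577965, 0.03632792, 0.03987009]), 'grip_width': 0.09290974355238395}
```

View pics/side0.png

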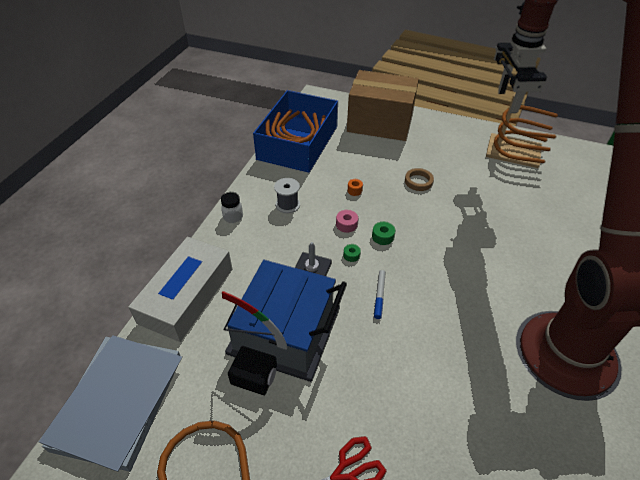

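View pics/top0.png

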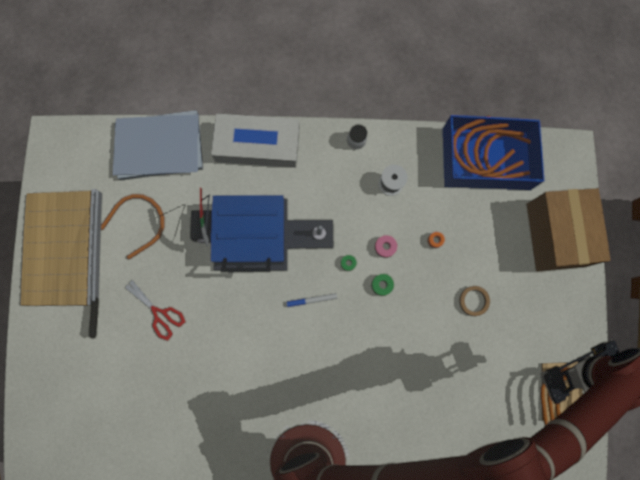

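The side view shows the large green collar at (383,233), with a small green decoy at (351,253) and a pink one at (347,220). Orange is at (355,187), the post at (311,250) and the bar near (335,310). In the top view, large green is at (382,285), orange at (436,240), the post at (319,233) and the bar near (246,266).

```bash
cat > h.py <<'E'
import numpy as np, cv2
from scipy.spatial.transform import Rotation as R
from workcell import ctrl
def K(n):
    p=ctrl.camera_params(n); f=240/np.tan(np.radians(p['fov_y']/2))
    return p,np.array([[f,0,p['cx']],[0,f,p['cy']],[0,0,1.]]),np.array([p['k1'],0,0,0])
def ray(n,px):
    p,k,d=K(n); u=cv2.undistortPointsIter(np.array([[px]],float),k,d,None,None,(3,100,1e-12))[0,0]
    v=R.from_quat(p['orientation']).apply([u[0],-u[1],-1]); return p['eye'],v/np.linalg.norm(v)
def onz(n,px,z):
    e,v=ray(n,px); return e+v*(z-e[2])/v[2]
def tri(pa,pb):
    (e,v),(g,w)=ray('side',pa),ray('top',pb)
    s=np.linalg.lstsq(np.c_[v,-w],g-e,rcond=None)[0]
    a,b=e+s[0]*v,g+s[1]*w; return (a+b)/2,np.linalg.norm(a-b)
def proj(n,P):
    p,k,d=K(n); c=R.from_quat(p['orientation']).inv().apply(np.asarray(P,float).reshape(-1,3)-p['eye'])
    return cv2.projectPoints(c*[1,-1,-1],np.zeros(3),np.zeros(3),k,d)[0][:,0]
def load(f): return cv2.imread(f)
E
cat > m.py <<'E'
from h import *
for n in ('side','top'):
    im=load(f'pics/{n}0.png'); hsv=cv2.cvtColor(im,cv2.COLOR_BGR2HSV)
    for c,lo,hi in (('green',(60,110,40),(85,255,255)),('orange',(4,170,110),(16,255,255)),('pink',(160,70,80),(179,255,255))):
        m=cv2.inRange(hsv,lo,hi)
        cs,_=cv2.findContours(m,cv2.RETR_EXTERNAL,cv2.CHAIN_APPROX_NONE)
        for q in cs:
            a=cv2.contourArea(q)
            if a<60: continue
            x,y,w,h=cv2.boundingRect(q)
            print(n,c,a,(x,y,w,h),onz(n,(x+w/2-.5,y+h/2-.5),.015).round(4))
def crop(n,x,y,w,h,s):
    im=load(f'pics/{n}0.png')[y:y+h,x:x+w]
    return cv2.resize(im,None,fx=s,fy=s,interpolation=cv2.INTER_CUBIC)
cv2.imwrite('pics/cs.png',crop('side',210,160,200,150,4))
cv2.imwrite('pics/ct.png',crop('top',190,180,266,130,3))
E
python3 m.py
```

```text
side green 65.5 (254, 311, 15, 10) [0.6616 0.1598 0.015 ]
side green 192.5 (344, 244, 16, 18) [ 0.5266 -0.0946  0.015 ]
side green 360.5 (372, 222, 23, 23) [ 0.4696 -0.1891  0.015 ]
side orange 153.0 (235, 434, 13, 46) [0.5652 0.4547 0.015 ]
side orange 236.5 (159, 421, 53, 59) [0.6682 0.481  0.015 ]
side orange 90.5 (348, 179, 15, 10) [ 0.5985 -0.3525  0.015 ]
side orange 97.0 (277, 111, 38, 31) [ 0.8703 -0.5594  0.015 ]
side pink 253.5 (336, 210, 22, 16) [ 0.5779 -0.2102  0.015 ]
top green 285.5 (373, 275, 20, 20) [ 0.4719 -0.1902  0.015 ]
top green 129.5 (342, 256, 14, 14) [ 0.5297 -0.0982  0.015 ]
top orange 115.5 (430, 233, 13, 13) [ 0.599  -0.3387  0.015 ]
top pink 322.5 (375, 236, 22, 21) [ 0.5767 -0.1986  0.015 ]
```

View pics/cs.png

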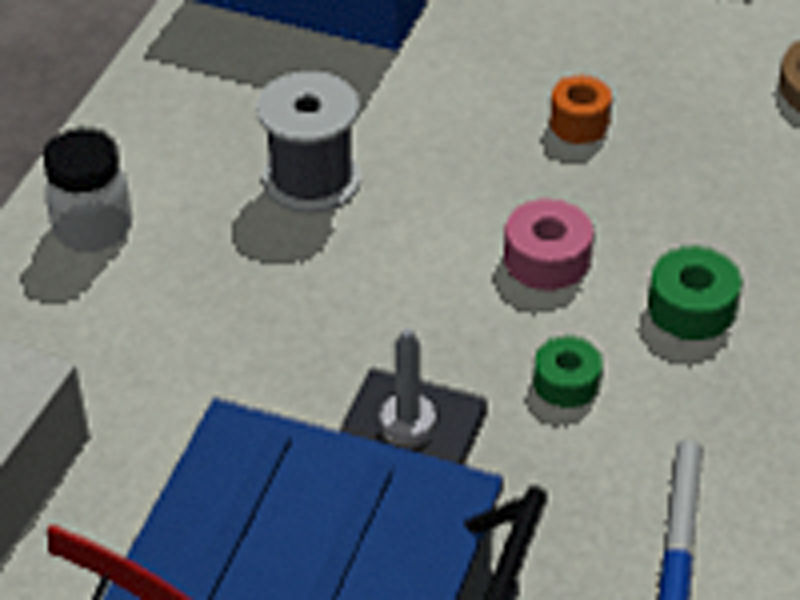

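View pics/ct.png

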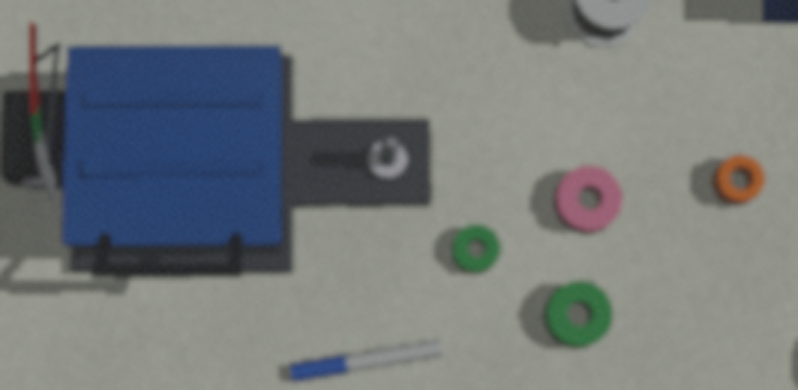

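```bash
cat > m2.py <<'E'
from h import *
for n in ('side','top'):
    im=load(f'pics/{n}0.png'); hsv=cv2.cvtColor(im,cv2.COLOR_BGR2HSV)
    im=cv2.resize(im,None,fx=4,fy=4,interpolation=cv2.INTER_CUBIC); hsv=cv2.cvtColor(im,cv2.COLOR_BGR2HSV)
    for c,lo,hi in (('green',(50,80,20),(90,255,255)),('orange',(3,110,40),(18,255,255))):
        m=cv2.inRange(hsv,lo,hi)
        cs,hi_=cv2.findContours(m,cv2.RETR_CCOMP,cv2.CHAIN_APPROX_NONE)
        for i,q in enumerate(cs):
            if hi_[0][i][3]>=0: continue
            a=cv2.contourArea(q)/16
            x,y,w,h=np.array(cv2.boundingRect(q))/4
            X=onz(n,(x+w/2-.5,y+h/2-.5),.015)
            if a<60 or a>700 or X[1]>-.05 or X[0]>.75 or X[1]<-.45: continue
            # children (bore)
            b=[cs[j] for j in range(len(cs)) if hi_[0][j][3]==i and cv2.contourArea(cs[j])>40]
            bc=[ (cv2.moments(k)['m10']/cv2.moments(k)['m00'],cv2.moments(k)['m01']/cv2.moments(k)['m00']) for k in b]
            bc=[np.array(k)/4-.375 for k in bc]
            print(n,c,a,(x,y,w,h),X.round(4),'bore@.03',[onz(n,k,.03).round(4) for k in bc])
g=cv2.cvtColor(load('pics/top0.png'),cv2.COLOR_BGR2GRAY)
print(g[222:242,310:332])
E
python3 m2.py
```

```text
side green 238.5625 (np.float64(343.5), np.float64(244.25), np.float64(17.0), np.float64(17.75)) [ 0.5265 -0.0942  0.015 ] bore@.03 []
side green 426.4375 (np.float64(372.25), np.float64(221.5), np.float64(23.25), np.float64(23.5)) [ 0.4689 -0.1903  0.015 ] bore@.03 []
side orange 212.75 (np.float64(347.5), np.float64(178.75), np.float64(15.5), np.float64(17.25)) [ 0.5947 -0.3381  0.015 ] bore@.03 []
side orange 469.6875 (np.float64(405.25), np.float64(169.0), np.float64(28.0), np.float64(21.75)) [ 0.4285 -0.4365  0.015 ] bore@.03 [array([ 0.4285, -0.4195,  0.03  ])]
top green 342.21875 (np.float64(372.0), np.float64(274.5), np.float64(21.5), np.float64(20.75)) [ 0.4722 -0.1895  0.015 ] bore@.03 [array([ 0.4711, -0.1882,  0.03  ])]
top green 168.78125 (np.float64(341.25), np.float64(255.5), np.float64(15.0), np.float64(14.75)) [ 0.53   -0.0975  0.015 ] bore@.03 [array([ 0.528 , -0.0966,  0.03  ])]
top orange 186.875 (np.float64(428.5), np.float64(232.25), np.float64(16.0), np.float64(15.25)) [ 0.5979 -0.3386  0.015 ] bore@.03 [array([ 0.5955, -0.3354,  0.03  ])]
[[ 63  61  63  64  63
[... 1139 characters left out ...]
8 121 139 145 138 116  82  67
   63  64  63  66]
 [ 50  52  62  85 107 119 123 119 115 116 124 135 143 143 128 100  74  64
   64  64  66  64]
 [ 55  53  57  80 108 129 138 141 138 139 141 143 142 134 113  84  66  62
   63  64  64  64]
 [ 57  56  55  66  92 116 132 140 141 142 143 138 129 113  91  73  64  64
   64  63  63  64]
 [ 62  58  53  55  67  88 107 119 124 127 124 117 104  88  72  67  63  64
   65  63  61  64]
 [ 60  59  57  55  57  65  77  87  89  96  94  88  75  70  62  64  62  64
   63  64  64  64]
 [ 62  61  61  60  61  62  61  66  66  68  68  65  65  63  64  62  63  65
   63  63  64  65]
 [ 63  62  62  60  63  61  61  62  61  63  62  64  63  64  63  63  65  63
   63  63  62  62]]
```

Run:
```python
from h import *
a=load('pics/top0.png')[215:250,300:340]; b=load('pics/side0.png')[235:280,290:335]
c=load('pics/top0.png')[180:285,185:300]
cv2.imwrite('pics/p1.png',np.hstack([cv2.resize(a,(400,350),interpolation=0),cv2.resize(b,(350,350),interpolation=0)]))
cv2.imwrite('pics/p2.png',cv2.resize(c,None,fx=5,fy=5,interpolation=0))
c=load('pics/side0.png')[250:390,215:350]
cv2.imwrite('pics/p3.png',cv2.resize(c,None,fx=4,fy=4,interpolation=0))
```

```text
(no output)
```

View pics/p1.png

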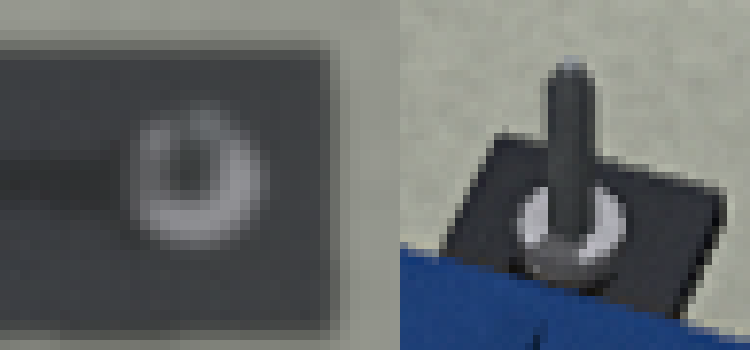

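View pics/p2.png

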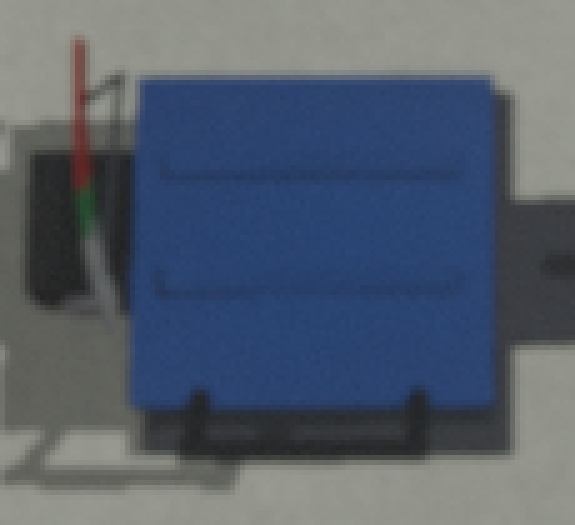

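View pics/p3.png

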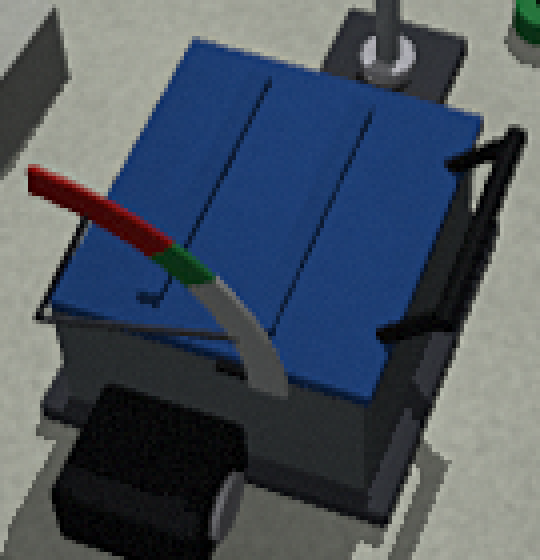

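```bash
cat > m3.py <<'E'
from h import *
print('seat top',onz('top',(319.3,232.6),.027).round(4),'seat side',[onz('side',(311.6,y),.027).round(4) for y in (263.3,264)])
print('tip',tri((311.6,243),(320,226.3)), 'top@.102',onz('top',(320,226.3),.102).round(4),'side',onz('side',(311.6,243.),.102).round(4))
im=load('pics/top0.png');im=cv2.resize(im,None,fx=4,fy=4,interpolation=cv2.INTER_CUBIC); hsv=cv2.cvtColor(im,cv2.COLOR_BGR2HSV)
m=cv2.inRange(hsv,(105,110,60),(120,255,255)); m[:,:800]=0;m[:,1160:]=0;m[:770]=0;m[1100:]=0
m=cv2.morphologyEx(m,cv2.MORPH_CLOSE,np.ones((25,25)))
m=cv2.morphologyEx(m,cv2.MORPH_OPEN,np.ones((41,41)))
cs,_=cv2.findContours(m,0,1); q=max(cs,key=cv2.contourArea)
pts=np.array([onz('top',(p[0]/4-.375,p[1]/4-.375),.116)[:2] for p in q[:,0]])
r=cv2.minAreaRect((pts*1000).astype(np.float32)); print('hatch rect',r)
P=[onz('side',(x/4+215-.4,y/4+250-.4),.116).round(4) for x,y in ((195,38),(482,118),(365,403),(52,303))]; print('hatch corners side',P)
P=np.array(P); print(np.linalg.norm(np.roll(P,1,0)-P,axis=1))
# bar, z=.149
for x,y in ((519,130),(453,322)): print('bar side',onz('side',(x/4+215-.4,y/4+250-.4),.149).round(4))
for x,y in ((185,443),(425,443)): print('bar top',onz('top',(x/5+185-.4,y/5+180-.4),.149).round(4))
E
python3 m3.py
```

```text
seat top [ 0.6075 -0.018   0.027 ] seat side [array([ 0.6053, -0.0161,  0.027 ]), array([ 0.6045, -0.014 ,  0.027 ])]
tip (array([ 0.60792481, -0.01776156,  0.09974317]), np.float64(0.004702447150286784)) top@.102 [ 0.6098 -0.0173  0.102 ] side [ 0.6048 -0.0158  0.102 ]Traceback (most recent call last):
  File "m3.py", line 9, in <module>
    pts=np.array([onz('top',(p[0]/4-.375,p[1]/4-.375),.116)[:2] for p in q[:,0]])
                  ~~~^^^^^^^^^^^^^^^^^^^^^^^^^^^^^^^^^^^^^^
  File "h.py", line 11, in onz
    e,v=ray(n,px); return e+v*(z-e[2])/v[2]
        ~~~^^^^^^
  File "h.py", line 8, in ray
    p,k,d=K(n); u=cv2.undistortPointsIter(np.array([[px]],float),k,d,None,None,(3,100,1e-12))[0,0]
          ~^^^
  File "h.py", line 5, in K
    p=ctrl.camera_params(n); f=240/np.tan(np.radians(p['fov_y']/2))
ValueError: time passes only in moves, steps and waits
```

```bash
python3 - <<'E'
from workcell import ctrl
import pickle
pickle.dump({n:ctrl.camera_params(n) for n in('side','top')},open('cal.pkl','wb'))
print(ctrl.sense()['time'])
E
python3 - <<'E'
s=open('h.py').read().replace("p=ctrl.camera_params(n);","p=CAL[n];").replace("def K(n)","import pickle\nCAL=pickle.load(open('cal.pkl','rb'))\ndef K(n)",1)
open('h.py','w').write(s)
E
python3 m3.py
```

```text
0.1
seat top [ 0.6075 -0.018   0.027 ] seat side [array([ 0.6053, -0.0161,  0.027 ]), array([ 0.6045, -0.014 ,  0.027 ])]
tip (array([ 0.60792481, -0.01776156,  0.09974317]), np.float64(0.004702447150286784)) top@.102 [ 0.6098 -0.0173  0.102 ] side [ 0.6048 -0.0158  0.102 ]
hatch rect ((597.9371337890625, 168.48501586914062), (170.20663452148438, 184.43280029296875), 1.5381128787994385)
hatch corners side [array([0.684 , 0.0796, 0.116 ]), array([0.515 , 0.0764, 0.116 ]), array([0.511, 0.26 , 0.116]), array([0.678 , 0.2628, 0.116 ])]
[0.18329823 0.16903029 0.18364357 0.16702347]
bar side [0.4871 0.1017 0.149 ]
bar side [0.4803 0.2221 0.149 ]
bar top [0.4908 0.2231 0.149 ]
bar top [0.4935 0.1055 0.149 ]
```

```bash
cat > st.py <<'E'
from h import *
import sys
def go(target=None,dyaw=0):
    s=ctrl.sense(); M=R.from_quat(s['orientation']).as_matrix()
    print('t',s['time'],'p',s['eef_pos'].round(4),'q7',s['joint_pos'][6].round(3),'F',s['ft_force'].round(2),'w',s['grip_width'].round(4))
    print('axes x,y,z cols\n',M.round(3),'jaw yaw deg',np.degrees(np.arctan2(M[1,2],M[0,2])).round(2))
    if target is not None:
        print('units',(M.T@(np.array(target)-s['eef_pos'])/.05).round(3))
if __name__=='__main__': go([float(a) for a in sys.argv[1:4]] if len(sys.argv)>3 else None)
E
python3 st.py .4705 -.190 .15
```

```text
Traceback (most recent call last):
  File "st.py", line 9, in <module>
    if __name__=='__main__': go([float(a) for a in sys.argv[1:4]] if len(sys.argv)>3 else None)
                             ~~^^^^^^^^^^^^^^^^^^^^^^^^^^^^^^^^^^^^^^^^^^^^^^^^^^^^^^^^^^^^^^^^
  File "st.py", line 5, in go
    print('t',s['time'],'p',s['eef_pos'].round(4),'q7',s['joint_pos'][6].round(3),'F',s['ft_force'].round(2),'w',s['grip_width'].round(4))
                                                                                                                 ^^^^^^^^^^^^^^^^^^^^^
AttributeError: 'float' object has no attribute 'round'
```

```bash
sed -i "s/s\['grip_width'\].round(4)/round(s['grip_width'],4)/" st.py; python3 st.py .4705 -.190 .15
```

```text
t 0.1 p [ 0.2521 -0.5984  0.2346] q7 -0.04 F [ 0.61 -0.09 -0.19] w 0.0929
axes x,y,z cols
 [[-0.922 -0.001  0.388]
 [-0.388  0.002 -0.922]
 [ 0.    -1.    -0.002]] jaw yaw deg -67.15
units [-7.196  1.705 -5.827]
```

Call:
{"name": "step_arm", "arguments": {
  "targets": "-0.5 0 -0.4 -1; -1.2 0 -0.97 -2.2; -1.8 0 -1.46 -3.4; -2.4 0 -1.94 -4.6; -3.0 0 -2.43 -5.8; -3.6 0 -2.9 -7; -4.2 0 -3.4 -8.2; -4.8 0 -3.9 -9.4; -5.4 0.2 -4.37 -10.6; -6.0 0.6 -4.86 -11.8; -6.6 1.1 -5.34 -12.9; -7.0 1.5 -5.67 -13.43; -7.2 1.7 -5.83 -13.43; -7.2 1.7 -5.83 -13.43; -7.2 1.7 -5.83 -13.43",
  "fingers": 0.87,
  "squeeze": 15
}}

```text
time: 1.6
eef_pos: [0.4706, -0.1911, 0.1506]
orientation: [0.5, -0.5, 0.5, -0.5]
ft_force: [-0.4, -0.5, -0.4]
grip_width: 0.0807
```

```bash
python3 st.py .4705 -.190 .022
python3 - <<'E'
from h import *
for n in('side','top'):
    im=ctrl.get_image(n); cv2.imwrite(f'pics/{n}1.png',im[:,:,::-1])
a=load('pics/top1.png')[180:330,300:480];b=load('pics/side1.png')[150:300,290:470]
cv2.imwrite('pics/q1.png',cv2.resize(np.hstack([a,b]),None,fx=2.2,fy=2.2,interpolation=cv2.INTER_CUBIC))
E
```

```text
t 1.6 p [ 0.4706 -0.1911  0.1506] q7 0.086 F [-0.36 -0.48 -0.42] w 0.0807
axes x,y,z cols
 [[-0.    -0.001  1.   ]
 [-1.    -0.    -0.   ]
 [ 0.    -1.    -0.001]] jaw yaw deg -0.01
units [-2.300e-02  2.572e+00 -1.000e-03]
```

View pics/q1.png

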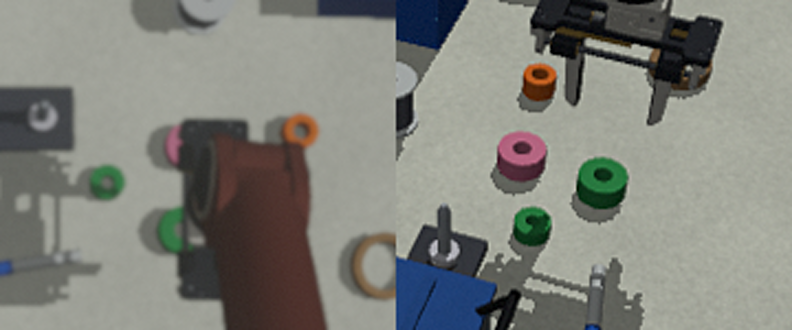

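Run:
```python
from h import *
print(proj('side',[[.4706,-.1911,.1336],[.4306,-.1911,.1336],[.5106,-.1911,.1336]]))
print('left tip right tip meas',[(x-396)/2.2+290 for x in(574,654)],[y/2.2+150 for y in (102,122)])
```

```text
[[387.82451729 199.28598745]
 [403.7143868  203.22268505]
 [372.18127864 195.41082144]]
left tip right tip meas [370.9090909090909, 407.27272727272725] [196.36363636363637, 205.45454545454544]
```

The fingertips appear within about 1.5 px of where the calibration predicts, so I'll descend and grip.

Call:
{"name": "step_arm", "arguments": {
  "targets": "0 0.6 0 0; 0 1.3 0 0; 0 1.9 0 0; 0 2.3 0 0; 0 2.57 0 0; 0 2.57 0 0; 0 2.57 0 0"
}}

```text
time: 2.4
eef_pos: [0.4712, -0.1917, 0.0228]
orientation: [0.5, -0.5, 0.501, -0.5]
ft_force: [0.2, 0.8, -0.3]
grip_width: 0.0807
```

Call:
{"name": "step_arm", "arguments": {
  "targets": "0 0 0 0; 0 0 0 0; 0 0 0 0; 0 0 0 0; 0 0 0 0; 0 0 0 0; 0 0 0 0; 0 0 0 0",
  "fingers": 0,
  "squeeze": 15
}}

```text
time: 3.2
eef_pos: [0.4712, -0.1908, 0.0229]
orientation: [0.5, -0.5, 0.5, -0.5]
ft_force: [-0.8, -0.4, 5.6]
grip_width: 0.0607
```

Call:
{"name": "step_arm", "arguments": {
  "targets": "0 -0.3 0 0; 0 -0.9 0 0; 0 -1.6 0 0; 0 -2.2 0 0; 0 -2.5 0 0; 0 -2.5 0 0; 0 -2.5 0 0"
}}

```text
time: 3.9
eef_pos: [0.4703, -0.1905, 0.1465]
orientation: [-0.5, 0.5, -0.5, 0.5]
ft_force: [0.1, -0.2, -1.6]
grip_width: 0.0608
```

```bash
python3 st.py .6065 -.0165 .146
python3 - <<'E'
from h import *
im=ctrl.get_image('side'); cv2.imwrite(f'pics/side2.png',im[:,:,::-1])
cv2.imwrite('pics/q2.png',cv2.resize(load('pics/side2.png')[150:300,290:470],None,fx=4,fy=4,interpolation=cv2.INTER_CUBIC))
E
```

```text
t 3.9 p [ 0.4703 -0.1905  0.1465] q7 0.077 F [ 0.07 -0.2  -1.58] w 0.0608
axes x,y,z cols
 [[-0.    -0.001  1.   ]
 [-1.     0.    -0.   ]
 [-0.    -1.    -0.001]] jaw yaw deg -0.0
units [-3.479  0.009  2.724]
```

View pics/q2.png

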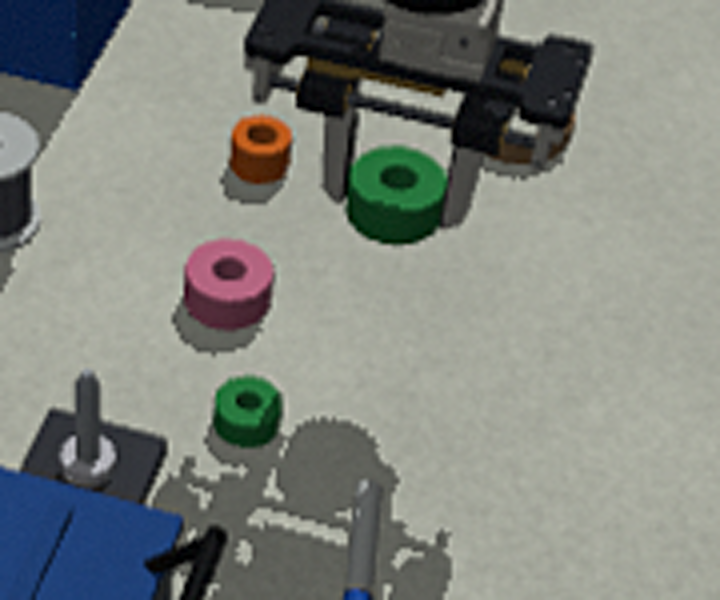

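Run:
```python
from h import *
print('bore',onz('side',(401/4+290-.4,177/4+150-.4),.1545), 'outer', onz('side',(397/4+290-.4,(147+213)/8+150-.4),.1545))
print('tip',onz('side',(87.5/4+290-.4,375/4+150-.4),.102))
print('post base', onz('side',(88/4+290-.4,456/4+150-.4),.027))
```

```text
bore [ 0.46732877 -0.18883756  0.1545    ] outer [ 0.46890713 -0.18535498  0.1545    ]
tip [ 0.60463675 -0.01470492  0.102     ]
post base [ 0.60493004 -0.01523032  0.027     ]
```

Call:
{"name": "step_arm", "arguments": {
  "targets": "-0.4 0 0.3 0; -1.0 0 0.8 0; -1.6 0 1.3 0; -2.2 0 1.75 0; -2.8 0 2.2 0; -3.2 0 2.55 0; -3.47 0 2.73 0; -3.47 0 2.73 0; -3.47 0 2.73 0; -3.47 0 2.73 0"
}}

```text
time: 4.95
eef_pos: [0.6062, -0.0196, 0.1466]
orientation: [-0.5, 0.501, -0.501, 0.498]
ft_force: [0.5, -0.1, -1.0]
grip_width: 0.0607
```

```bash
python3 st.py .6065 -.0165 .049
python3 - <<'E'
from h import *
for n in('side','top'):
    im=ctrl.get_image(n); cv2.imwrite(f'pics/{n}3.png',im[:,:,::-1])
cv2.imwrite('pics/q3.png',cv2.resize(load('pics/side3.png')[180:300,250:390],None,fx=5,fy=5,interpolation=cv2.INTER_CUBIC))
E
```

```text
t 4.95 p [ 0.6062 -0.0196  0.1466] q7 -0.237 F [ 0.53 -0.14 -1.04] w 0.0607
axes x,y,z cols
 [[-0.003 -0.002  1.   ]
 [-1.    -0.002 -0.003]
 [ 0.002 -1.    -0.002]] jaw yaw deg -0.16
units [-0.065  1.953  0.009]
```

View pics/q3.png

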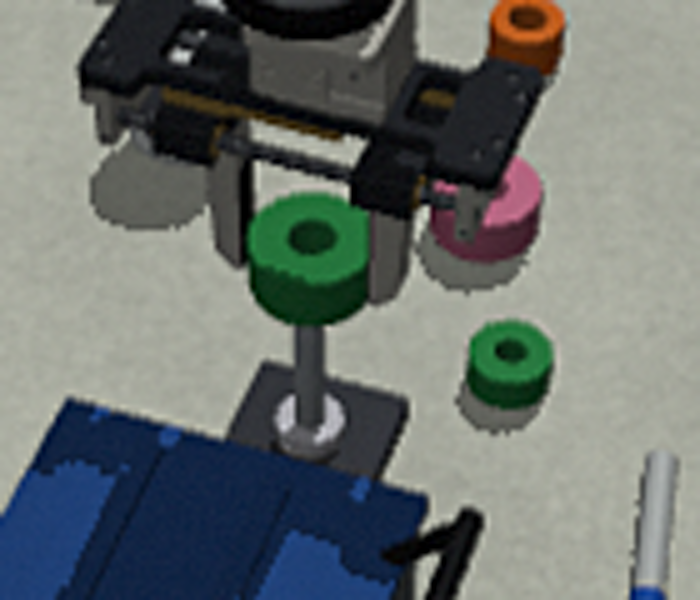

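Run:
```python
from h import *
print('bore',onz('side',(313/5+250-.4,236.5/5+180-.4),.1546), 'post base', onz('side',(311/5+250-.4,(263.5-180)*1.0+180),.027))
```

```text
bore [ 0.60383682 -0.01799267  0.1546    ] post base [ 0.60458348 -0.01570274  0.027     ]
```

Call:
{"name": "step_arm", "arguments": {
  "targets": "-0.05 0 0.015 0; -0.05 0.2 0.015 0; -0.05 0.4 0.015 0; -0.05 0.6 0.015 0; -0.05 0.8 0.015 0; -0.05 1.0 0.015 0; -0.05 1.0 0.015 0"
}}

```text
time: 5.75
eef_pos: [0.6069, -0.0147, 0.0951]
orientation: [0.501, -0.501, 0.499, -0.499]
ft_force: [-0.8, -0.4, -0.8]
grip_width: 0.0603
```

Call:
{"name": "step_arm", "arguments": {
  "targets": "0 0.2 0 0; 0 0.4 0 0; 0 0.6 0 0; 0 0.75 0 0; 0 0.88 0 0; 0 0.92 0 0; 0 0.92 0 0"
}}

```text
time: 6.45
eef_pos: [0.608, -0.0147, 0.0507]
orientation: [0.5, -0.5, 0.5, -0.5]
ft_force: [0.5, -0.9, -0.7]
grip_width: 0.0609
```

```bash
python3 st.py .6065 -.0165 .049
python3 - <<'E'
from h import *
im=ctrl.get_image('side'); cv2.imwrite(f'pics/side4.png',im[:,:,::-1])
cv2.imwrite('pics/q4.png',cv2.resize(load('pics/side4.png')[180:300,250:390],None,fx=5,fy=5,interpolation=cv2.INTER_CUBIC))
E
```

```text
t 6.45 p [ 0.608  -0.0147  0.0507] q7 -0.287 F [ 0.49 -0.89 -0.74] w 0.0609
axes x,y,z cols
 [[-0.    -0.001  1.   ]
 [-1.    -0.    -0.   ]
 [ 0.    -1.    -0.001]] jaw yaw deg -0.0
units [ 0.036  0.034 -0.03 ]
```

View pics/q4.png

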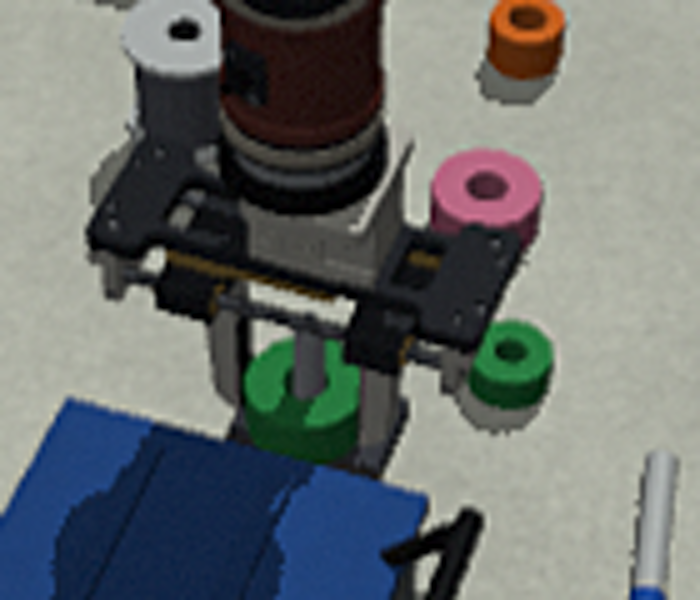

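Call:
{"name": "step_arm", "arguments": {
  "targets": "0 0.03 0 0; 0 0.03 0 0"
}}

```text
time: 6.7
eef_pos: [0.6083, -0.0147, 0.05]
orientation: [0.5, -0.5, 0.5, -0.5]
ft_force: [-1.2, -1.3, 0.1]
grip_width: 0.0603
```

Call:
{"name": "step_arm", "arguments": {
  "targets": "0 0 0 0; 0 0 0 0; 0 0 0 0; 0 0 0 0; 0 0 0 0; 0 0 0 0",
  "fingers": 0.87
}}

```text
time: 7.3
eef_pos: [0.6083, -0.0144, 0.0497]
orientation: [-0.5, 0.5, -0.5, 0.5]
ft_force: [-0.4, 0.4, 0.5]
grip_width: 0.0812
```

Call:
{"name": "step_arm", "arguments": {
  "targets": "0 -0.3 0 0; 0 -0.8 0 0; 0 -1.4 0 0; 0 -2.0 0 0; 0 -2.4 0 0; 0 -2.4 0 0"
}}

```text
time: 7.9
eef_pos: [0.6105, -0.0141, 0.1742]
orientation: [-0.498, 0.498, -0.502, 0.502]
ft_force: [0.1, 0.5, 0.0]
grip_width: 0.081
```

```bash
python3 st.py .596 -.3385 .17
python3 - <<'E'
from h import *
im=ctrl.get_image('side'); cv2.imwrite(f'pics/side5.png',im[:,:,::-1])
cv2.imwrite('pics/q5.png',cv2.resize(load('pics/side5.png')[180:300,250:390],None,fx=5,fy=5,interpolation=cv2.INTER_CUBIC))
E
```

```text
t 7.9 p [ 0.6105 -0.0141  0.1742] q7 -0.231 F [0.14 0.47 0.01] w 0.081
axes x,y,z cols
 [[-0.     0.009  1.   ]
 [-1.     0.    -0.   ]
 [-0.    -1.     0.009]] jaw yaw deg -0.0
units [ 6.488  0.078 -0.291]
```

View pics/q5.png

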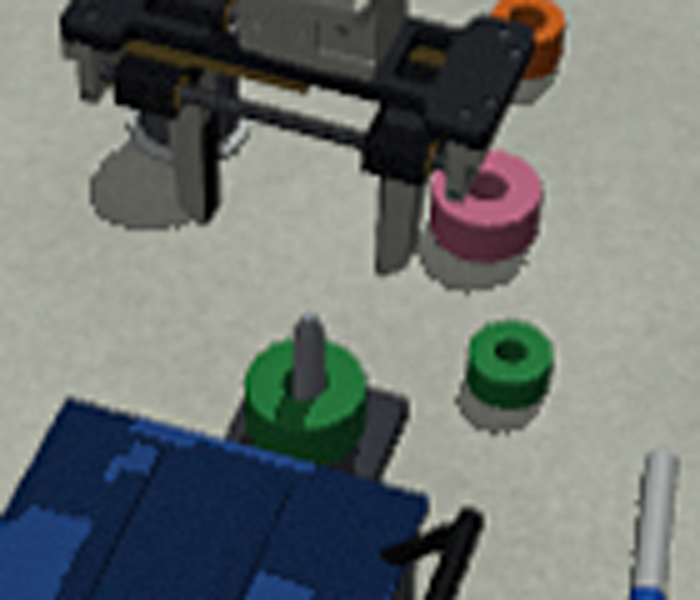

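The green collar sits at the foot of the post with about 45 mm of post showing, and the fingers are clear of it. Next is the orange one.

Call:
{"name": "step_arm", "arguments": {
  "targets": "0.5 0 0 0; 1.2 0 -0.05 0; 2.0 0 -0.1 0; 2.8 0 -0.15 0; 3.6 0 -0.2 0; 4.4 0 -0.25 0; 5.2 0 -0.29 0; 5.9 0 -0.29 0; 6.3 0.3 -0.29 0; 6.49 0.8 -0.29 0; 6.49 1.2 -0.29 0; 6.49 1.2 -0.29 0; 6.49 1.2 -0.29 0"
}}

```text
time: 9.25
eef_pos: [0.5936, -0.3373, 0.1083]
orientation: [-0.5, 0.501, -0.498, 0.501]
ft_force: [0.5, -0.5, -0.3]
grip_width: 0.081
```

```bash
python3 st.py .596 -.3385 .022
python3 - <<'E'
from h import *
im=ctrl.get_image('side'); cv2.imwrite(f'pics/side6.png',im[:,:,::-1])
cv2.imwrite('pics/q6.png',cv2.resize(load('pics/side6.png')[120:270,280:440],None,fx=4,fy=4,interpolation=cv2.INTER_CUBIC))
E
```

```text
t 9.25 p [ 0.5936 -0.3373  0.1083] q7 0.26 F [ 0.49 -0.51 -0.25] w 0.081
axes x,y,z cols
 [[ 0.002 -0.002  1.   ]
 [-1.     0.002  0.002]
 [-0.002 -1.    -0.002]] jaw yaw deg 0.1
units [0.028 1.727 0.052]
```

View pics/q6.png

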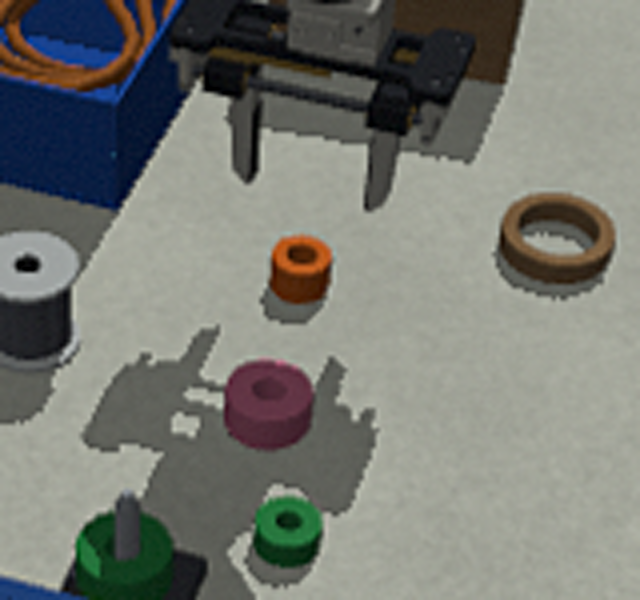

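Call:
{"name": "step_arm", "arguments": {
  "targets": "0.03 0.5 0.03 0; 0.03 1.0 0.03 0; 0.03 1.4 0.03 0; 0.03 1.65 0.03 0; 0.03 1.7 0.03 0; 0.03 1.7 0.03 0"
}}

```text
time: 9.9
eef_pos: [0.5959, -0.3404, 0.0254]
orientation: [-0.5, 0.5, -0.5, 0.5]
ft_force: [0.5, -0.3, 0.7]
grip_width: 0.0808
```

Call:
{"name": "step_arm", "arguments": {
  "targets": "0 0 0 0; 0 0 0 0; 0 0 0 0; 0 0 0 0; 0 0 0 0; 0 0 0 0; 0 0 0 0; 0 0 0 0; 0 0 0 0",
  "fingers": 0,
  "squeeze": 15
}}

```text
time: 10.8
eef_pos: [0.5954, -0.3406, 0.0249]
orientation: [0.5, -0.5, 0.5, -0.5]
ft_force: [-0.6, -0.5, 2.4]
grip_width: 0.044
```

Call:
{"name": "step_arm", "arguments": {
  "targets": "0 -0.3 0 0; 0 -0.9 0 0; 0 -1.6 0 0; 0 -2.2 0 0; 0 -2.6 0 0; 0 -2.6 0 0; 0 -2.6 0 0"
}}

```text
time: 11.5
eef_pos: [0.5948, -0.3404, 0.1547]
orientation: [0.5, -0.5, 0.5, -0.5]
ft_force: [-0.4, 0.1, -1.3]
grip_width: 0.0445
```

```bash
python3 st.py .6075 -.0165 .155
```

```text
t 11.5 p [ 0.5948 -0.3404  0.1547] q7 0.278 F [-0.45  0.13 -1.27] w 0.0445
axes x,y,z cols
 [[ 0. -0.  1.]
 [-1. -0.  0.]
 [ 0. -1. -0.]] jaw yaw deg 0.0
units [-6.479 -0.007  0.255]
```

Call:
{"name": "step_arm", "arguments": {
  "targets": "-0.4 0 0.02 0; -1.1 0 0.05 0; -1.9 0 0.08 0; -2.7 0 0.11 0; -3.5 0 0.14 0; -4.3 0 0.17 0; -5.1 0 0.2 0; -5.8 0 0.24 0; -6.25 0 0.25 0; -6.46 0 0.25 0; -6.46 0 0.25 0; -6.46 0 0.25 0; -6.46 0 0.25 0"
}}

```text
time: 12.8
eef_pos: [0.6074, -0.02, 0.1542]
orientation: [0.5, -0.501, 0.501, -0.499]
ft_force: [-1.1, -0.7, -1.0]
grip_width: 0.0441
```

```bash
python3 st.py .6075 -.0165 .082
python3 - <<'E'
from h import *
im=ctrl.get_image('side'); cv2.imwrite(f'pics/side7.png',im[:,:,::-1])
cv2.imwrite('pics/q7.png',cv2.resize(load('pics/side7.png')[180:300,250:390],None,fx=5,fy=5,interpolation=cv2.INTER_CUBIC))
E
```

```text
t 12.8 p [ 0.6074 -0.02    0.1542] q7 -0.231 F [-1.08 -0.69 -0.95] w 0.0441
axes x,y,z cols
 [[-0.003 -0.001  1.   ]
 [-1.    -0.002 -0.003]
 [ 0.002 -1.    -0.001]] jaw yaw deg -0.19
units [-0.073  1.444  0.002]
```

View pics/q7.png

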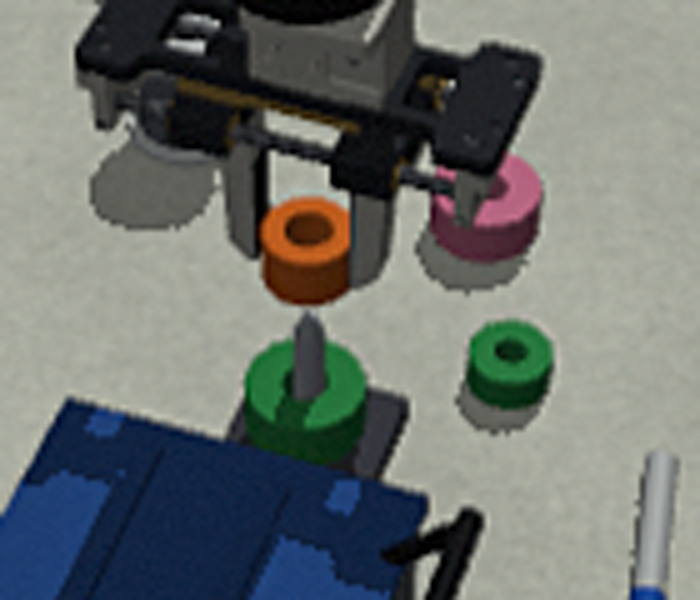

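Run:
```python
from h import *
f=lambda x,y:(x/5+250-.4,y/5+180-.4)
print('bore',onz('side',f(309,229.5),.1593),'outer',onz('side',f(307.5,230),.1593),'tip',onz('side',f(309,318),.102),'green outer top',onz('side',f(306,385),.057))
```

```text
bore [ 0.60546192 -0.01722836  0.1593    ] outer [ 0.60598415 -0.01669407  0.1593    ] tip [ 0.60497109 -0.01508608  0.102     ] green outer top [ 0.60552298 -0.01180422  0.057     ]
```

Call:
{"name": "step_arm", "arguments": {
  "targets": "-0.04 0 -0.01 0; -0.04 0.2 -0.01 0; -0.04 0.4 -0.01 0; -0.04 0.6 -0.01 0; -0.04 0.8 -0.01 0; -0.04 0.8 -0.01 0"
}}

```text
time: 13.45
eef_pos: [0.6061, -0.0163, 0.1125]
orientation: [0.501, -0.501, 0.499, -0.499]
ft_force: [-0.7, -0.9, -1.4]
grip_width: 0.0443
```

Call:
{"name": "step_arm", "arguments": {
  "targets": "0 0.15 0 0; 0 0.3 0 0; 0 0.45 0 0; 0 0.55 0 0; 0 0.61 0 0; 0 0.61 0 0; 0 0.61 0 0"
}}

```text
time: 14.15
eef_pos: [0.607, -0.0163, 0.0837]
orientation: [0.5, -0.5, 0.5, -0.5]
ft_force: [1.1, -2.5, -2.7]
grip_width: 0.0444
```

Call:
{"name": "step_arm", "arguments": {
  "targets": "0 0.03 0 0; 0 0.03 0 0; 0 0.03 0 0"
}}

```text
time: 14.45
eef_pos: [0.6071, -0.0162, 0.0829]
orientation: [0.5, -0.5, 0.5, -0.5]
ft_force: [0.1, -4.3, -0.3]
grip_width: 0.0441
```

Call:
{"name": "step_arm", "arguments": {
  "targets": "0 0 0 0; 0 0 0 0; 0 0 0 0; 0 0 0 0; 0 0 0 0; 0 0 0 0",
  "fingers": 0.8
}}

```text
time: 15.05
eef_pos: [0.6072, -0.0152, 0.0827]
orientation: [-0.5, 0.5, -0.5, 0.5]
ft_force: [0.1, -0.3, 0.7]
grip_width: 0.0741
```

Call:
{"name": "step_arm", "arguments": {
  "targets": "0 -0.3 0 0; 0 -0.8 0 0; 0 -1.4 0 0; 0 -2.0 0 0; 0 -2.4 0 0; 0 -2.6 0 0; 0 -2.6 0 0"
}}

```text
time: 15.75
eef_pos: [0.6079, -0.0154, 0.2139]
orientation: [-0.499, 0.499, -0.501, 0.501]
ft_force: [0.4, 0.3, 0.0]
grip_width: 0.0745
```

```bash
python3 st.py .4857 .1665 .19
python3 - <<'E'
from h import *
im=ctrl.get_image('side'); cv2.imwrite(f'pics/side8.png',im[:,:,::-1])
cv2.imwrite('pics/q8.png',cv2.resize(load('pics/side8.png')[180:300,250:390],None,fx=5,fy=5,interpolation=cv2.INTER_CUBIC))
E
```

```text
t 15.75 p [ 0.6079 -0.0154  0.2139] q7 -0.209 F [0.4  0.27 0.03] w 0.0745
axes x,y,z cols
 [[-0.     0.003  1.   ]
 [-1.     0.    -0.   ]
 [-0.    -1.     0.003]] jaw yaw deg -0.0
units [-3.638  0.472 -2.445]
```

View pics/q8.png

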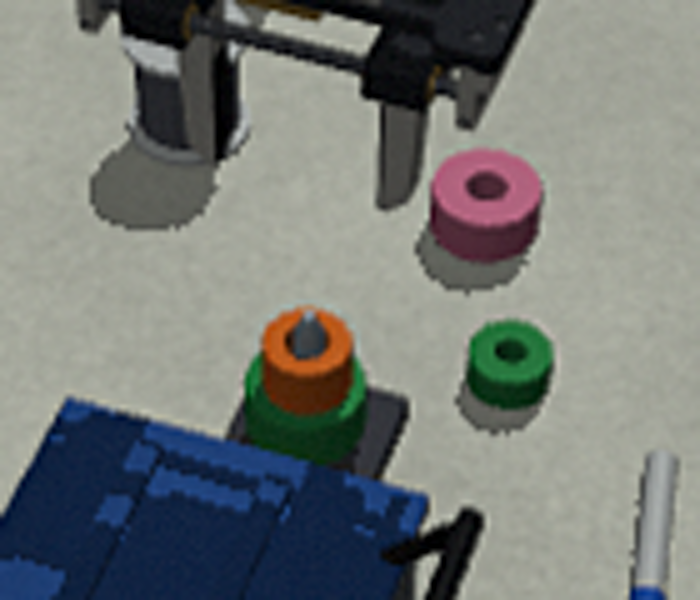

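Call:
{"name": "step_arm", "arguments": {
  "targets": "-0.3 0 -0.2 0; -0.8 0 -0.6 0; -1.4 0 -1 0; -2 0 -1.4 0; -2.6 0 -1.8 -0.1; -3.2 0.1 -2.2 -0.2; -3.55 0.3 -2.4 -0.3; -3.62 0.45 -2.445 -0.3; -3.62 0.45 -2.445 -0.3; -3.62 0.45 -2.445 -0.3",
  "fingers": 0.5
}}

```text
time: 16.8
eef_pos: [0.4852, 0.1641, 0.1896]
orientation: [0.507, -0.494, 0.494, -0.505]
ft_force: [0.3, -0.4, -0.2]
grip_width: 0.0467
```

```bash
python3 st.py .4857 .1665 .148
python3 - <<'E'
from h import *
im=ctrl.get_image('side'); cv2.imwrite(f'pics/side9.png',im[:,:,::-1])
cv2.imwrite('pics/q9.png',cv2.resize(load('pics/side9.png')[220:370,230:390],None,fx=4,fy=4,interpolation=cv2.INTER_CUBIC))
f=lambda x,y:(x/5+250-.4,y/5+180-.4)
print('orange top',onz('side',f(307.5,343),.087))
E
```

```text
t 16.8 p [0.4852 0.1641 0.1896] q7 -0.575 F [ 0.32 -0.41 -0.24] w 0.0467
axes x,y,z cols
 [[ 0.024 -0.001  1.   ]
 [-1.    -0.001  0.024]
 [ 0.001 -1.    -0.001]] jaw yaw deg 1.39
units [-0.048  0.832  0.011]
orange top [ 0.6048567  -0.01257579  0.087     ]
```

View pics/q9.png

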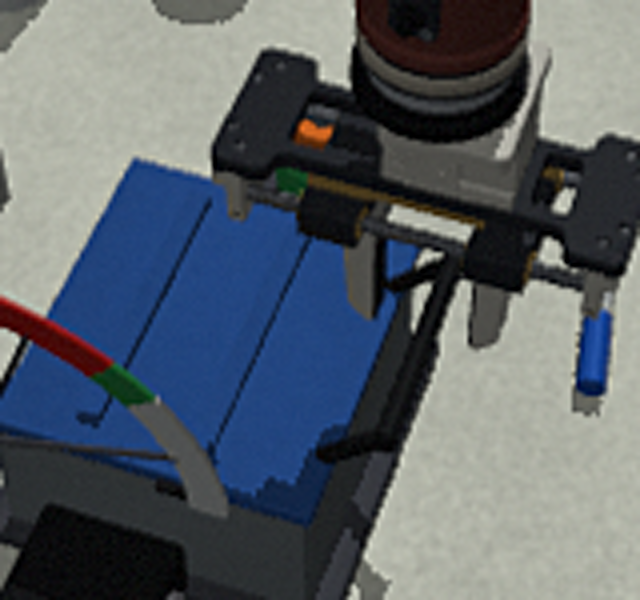

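Call:
{"name": "step_arm", "arguments": {
  "targets": "-0.03 0.3 0.01 0; -0.03 0.6 0.01 0; -0.03 0.83 0.01 0; -0.03 0.83 0.01 0; -0.03 0.83 0.01 0"
}}

```text
time: 17.35
eef_pos: [0.4859, 0.1666, 0.1488]
orientation: [-0.506, 0.494, -0.494, 0.506]
ft_force: [0.4, -0.3, -0.3]
grip_width: 0.0465
```

```bash
python3 st.py
python3 - <<'E'
from h import *
im=ctrl.get_image('side'); cv2.imwrite(f'pics/side10.png',im[:,:,::-1])
cv2.imwrite('pics/q10.png',cv2.resize(load('pics/side10.png')[220:370,230:390],None,fx=4,fy=4,interpolation=cv2.INTER_CUBIC))
E
```

```text
t 17.35 p [0.4859 0.1666 0.1488] q7 -0.609 F [ 0.36 -0.35 -0.31] w 0.0465
axes x,y,z cols
 [[ 0.025  0.     1.   ]
 [-1.     0.     0.025]
 [-0.    -1.     0.   ]] jaw yaw deg 1.44
```

View pics/q10.png

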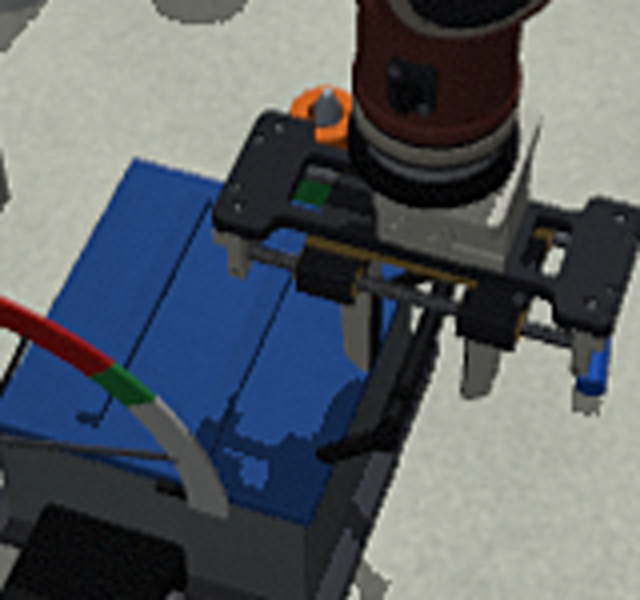

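Call:
{"name": "step_arm", "arguments": {
  "targets": "0 0 0 0; 0 0 0 0; 0 0 0 0; 0 0 0 0; 0 0 0 0; 0 0 0 0; 0 0 0 0; 0 0 0 0",
  "fingers": 0,
  "squeeze": 12
}}

```text
time: 18.2
eef_pos: [0.4869, 0.1671, 0.149]
orientation: [-0.505, 0.493, -0.494, 0.507]
ft_force: [4.5, 0.3, -2.4]
grip_width: 0.0113
```

```bash
python3 - <<'E'
import numpy as np
r,a=np.hypot(.2,.038),np.arctan2(38,200)
# world hinge yaw .026
for th in list(np.arange(0,1.06,.05))+[.8,.82]:
    dx=-r*np.cos(a+th)+.2; dz=r*np.sin(a+th)-.038
    print(round(th,2),'dy(unit)',round(-dz/.05,3),'dz(unit)',round(dx/.05,3))
E
python3 st.py
```

```text
0.0 dy(unit) -0.0 dz(unit) 0.0
0.05 dy(unit) -0.199 dz(unit) 0.043
0.1 dy(unit) -0.396 dz(unit) 0.096
0.15 dy(unit) -0.589 dz(unit) 0.158
0.2 dy(unit) -0.78 dz(unit) 0.231
0.25 dy(unit) -0.966 dz(unit) 0.312
0.3 dy(unit) -1.148 dz(unit) 0.403
0.35 dy(unit) -1.326 dz(unit) 0.503
0.4 dy(unit) -1.498 dz(unit) 0.612
0.45 dy(unit) -1.664 dz(unit) 0.729
0.5 dy(unit) -1.825 dz(unit) 0.854
0.55 dy(unit) -1.979 dz(unit) 0.987
0.6 dy(unit) -2.126 dz(unit) 1.128
0.65 dy(unit) -2.266 dz(unit) 1.276
0.7 dy(unit) -2.398 dz(unit) 1.43
0.75 dy(unit) -2.523 dz(unit) 1.591
0.8 dy(unit) -2.639 dz(unit) 1.758
0.85 dy(unit) -2.747 dz(unit) 1.931
0.9 dy(unit) -2.846 dz(unit) 2.109
0.95 dy(unit) -2.936 dz(unit) 2.291
1.0 dy(unit) -3.017 dz(unit) 2.478
1.05 dy(unit) -3.088 dz(unit) 2.669
0.8 dy(unit) -2.639 dz(unit) 1.758
0.82 dy(unit) -2.683 dz(unit) 1.827
t 18.2 p [0.4869 0.1671 0.149 ] q7 -0.609 F [ 4.54  0.31 -2.37] w 0.0113
axes x,y,z cols
 [[ 0.026  0.003  1.   ]
 [-1.     0.001  0.026]
 [-0.001 -1.     0.003]] jaw yaw deg 1.48
```

Call:
{"name": "step_arm", "arguments": {
  "targets": "0 -0.2 0.05 0; 0 -0.4 0.1 0; 0 -0.59 0.16 0; 0 -0.78 0.23 0; 0 -0.97 0.31 0; 0 -1.15 0.4 0; 0 -1.33 0.5 0; 0 -1.5 0.61 0; 0 -1.66 0.73 0; 0 -1.82 0.85 0; 0 -1.82 0.85 0; 0 -1.82 0.85 0"
}}

```text
time: 19.4
eef_pos: [0.5295, 0.1681, 0.2387]
orientation: [-0.505, 0.493, -0.494, 0.507]
ft_force: [8.5, 1.9, -7.4]
grip_width: 0.0115
```

```bash
python3 st.py
python3 - <<'E'
from h import *
im=ctrl.get_image('side'); cv2.imwrite(f'pics/side11.png',im[:,:,::-1])
cv2.imwrite('pics/q11.png',cv2.resize(load('pics/side11.png')[200:370,190:390],None,fx=3.5,fy=3.5,interpolation=cv2.INTER_CUBIC))
E
```

```text
t 19.4 p [0.5295 0.1681 0.2387] q7 -0.521 F [ 8.47  1.86 -7.37] w 0.0115
axes x,y,z cols
 [[ 0.026  0.003  1.   ]
 [-1.     0.001  0.026]
 [-0.001 -1.     0.003]] jaw yaw deg 1.47
```

View pics/q11.png

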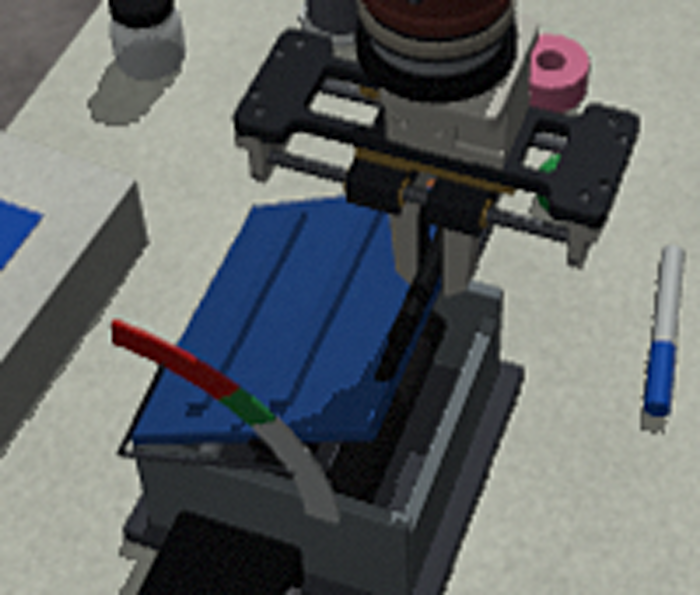

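Call:
{"name": "step_arm", "arguments": {
  "targets": "0 0.02 0.05 0; 0 -0.13 0.18 0; 0 -0.28 0.33 0; 0 -0.42 0.47 0; 0 -0.55 0.63 0; 0 -0.68 0.79 0; 0 -0.8 0.96 0; 0 -0.9 1.13 0; 0 -1.0 1.31 0; 0 -1.0 1.31 0; 0 -1.0 1.31 0"
}}

```text
time: 20.55
eef_pos: [0.5929, 0.1698, 0.2912]
orientation: [0.507, -0.493, 0.493, -0.506]
ft_force: [-2.9, -1.6, 5.5]
grip_width: 0.0115
```

```bash
python3 st.py
python3 - <<'E'
from h import *
im=ctrl.get_image('side'); cv2.imwrite(f'pics/side12.png',im[:,:,::-1])
cv2.imwrite('pics/q12.png',cv2.resize(load('pics/side12.png')[200:370,190:390],None,fx=3.5,fy=3.5,interpolation=cv2.INTER_CUBIC))
E
```

```text
t 20.55 p [0.5929 0.1698 0.2912] q7 -0.464 F [-2.91 -1.56  5.48] w 0.0115
axes x,y,z cols
 [[ 0.026 -0.     1.   ]
 [-1.    -0.     0.026]
 [ 0.    -1.    -0.   ]] jaw yaw deg 1.5
```

View pics/q12.png

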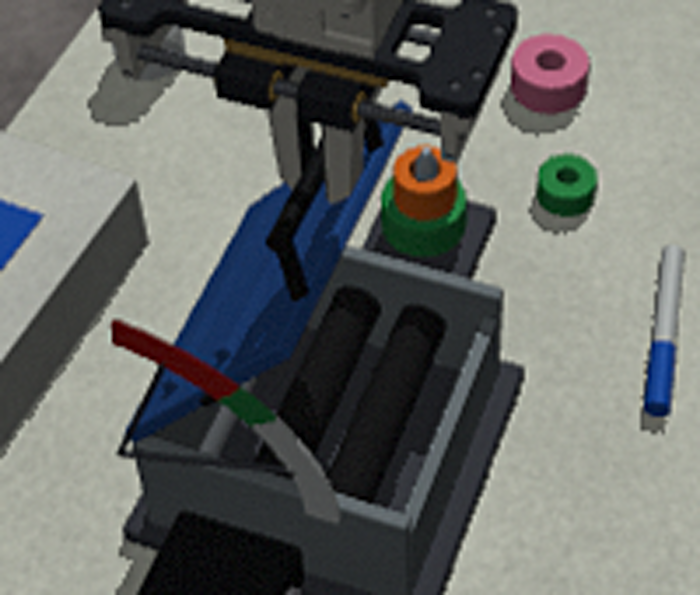

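Estimated angle is 0.90 rad from the bar arc (radius 0.203 m measured, 0.2036 m expected). The next move takes the hatch past balance to about 1.03.

Call:
{"name": "step_arm", "arguments": {
  "targets": "0 -0.05 0.07 0; 0 -0.09 0.16 0; 0 -0.14 0.26 0; 0 -0.18 0.35 0; 0 -0.22 0.44 0; 0 -0.25 0.49 0; 0 -0.25 0.49 0; 0 -0.25 0.49 0; 0 -0.25 0.49 0; 0 -0.25 0.49 0"
}}

```text
time: 21.6
eef_pos: [0.6178, 0.1704, 0.3016]
orientation: [0.507, -0.493, 0.493, -0.506]
ft_force: [0.8, 1.4, -0.6]
grip_width: 0.0116
```

```bash
cat > th.py <<'E'
from h import *
s=ctrl.sense(); p=s['eef_pos']; v=np.array([.6869-p[0],p[2]-.111])
print('t',s['time'],'r',np.hypot(*v).round(4),'theta',(np.arctan2(v[1],v[0])-np.arctan2(38,200)).round(3),'F',s['ft_force'].round(1),'w',round(s['grip_width'],4))
E
python3 th.py;  python3 - <<'E'
from h import *
im=ctrl.get_image('side'); cv2.imwrite(f'pics/side13.png',im[:,:,::-1])
cv2.imwrite('pics/q13.png',cv2.resize(load('pics/side13.png')[200:370,190:390],None,fx=3.5,fy=3.5,interpolation=cv2.INTER_CUBIC))
E
```

```text
t 21.6 r 0.2027 theta 1.035 F [ 0.8  1.4 -0.6] w 0.0116
```

View pics/q13.png

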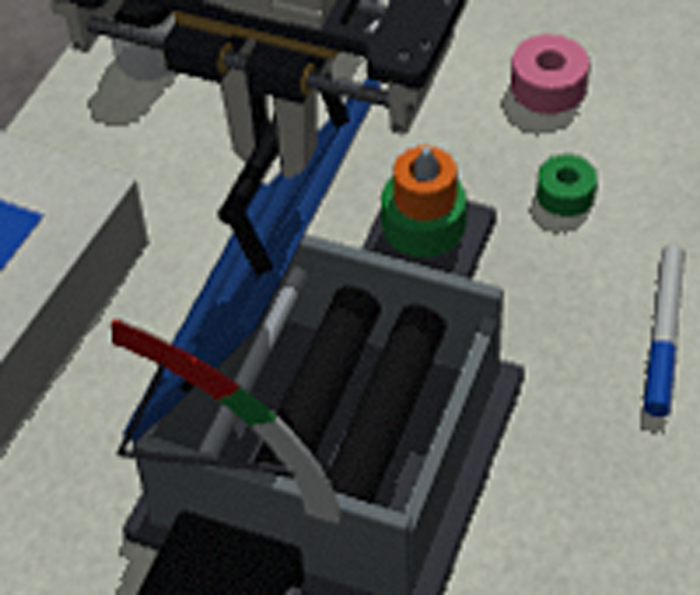

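Run:
```python
from h import *
print(proj('side',[[.616,.2314,.3016]]),'meas',230/3.5+190-.4,213/3.5+200-.4)
r,a=np.hypot(.2,.038),np.arctan2(38,200)
hx,hz=.6869,.111
for th in(.8,.9,1.0,1.035):
    print(th,proj('side',[[hx-r*np.cos(a+th)-.0016,.2314,hz+r*np.sin(a+th)]]))
```

```text
[[253.81261635 263.02972814]] meas 255.31428571428572 260.45714285714286
0.8 [[277.21869471 277.31863434]]
0.9 [[267.58674069 270.80505952]]
1.0 [[257.46772519 264.75386628]]
1.035 [[253.83933967 262.76359785]]
```

Call:
{"name": "step_arm", "arguments": {
  "targets": "0 0.08 -0.14 0; 0 0.16 -0.28 0; 0 0.23 -0.42 0; 0 0.3 -0.56 0; 0 0.37 -0.7 0; 0 0.41 -0.8 0; 0 0.43 -0.85 0; 0 0.43 -0.85 0; 0 0.43 -0.85 0; 0 0.43 -0.85 0; 0 0.43 -0.85 0; 0 0.43 -0.85 0"
}}

```text
time: 22.85
eef_pos: [0.5759, 0.1694, 0.2801]
orientation: [-0.506, 0.493, -0.493, 0.507]
ft_force: [4.3, 2.3, -7.3]
grip_width: 0.0116
```

```bash
python3 th.py;  python3 - <<'E'
from h import *
for n in ('side','top'):
    im=ctrl.get_image(n); cv2.imwrite(f'pics/{n}14.png',im[:,:,::-1])
cv2.imwrite('pics/q14.png',cv2.resize(load('pics/side14.png')[200:370,190:390],None,fx=3.5,fy=3.5,interpolation=cv2.INTER_CUBIC))
E
```

```text
t 22.85 r 0.2023 theta 0.802 F [ 4.3  2.3 -7.3] w 0.0116
```

View pics/q14.png

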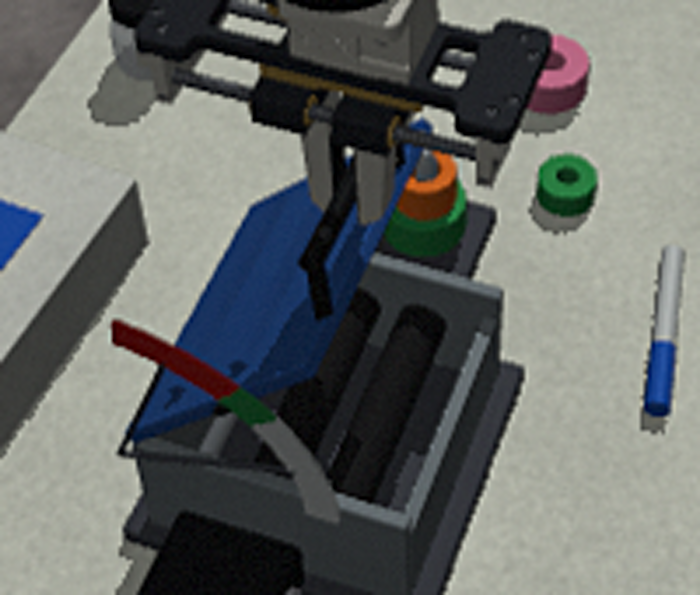

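View pics/top14.png

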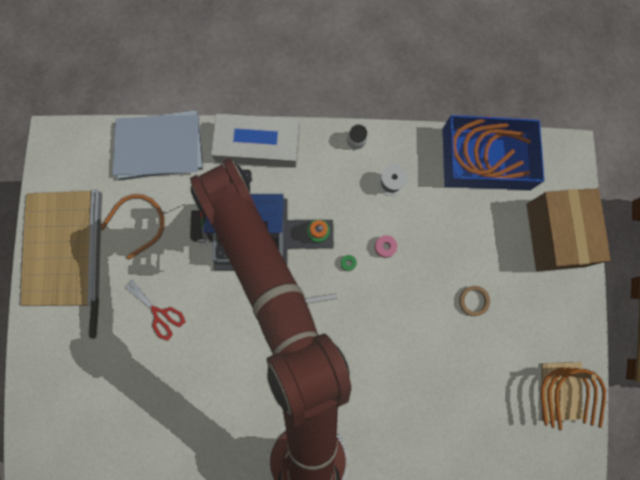

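Call:
{"name": "step_arm", "arguments": {
  "targets": "0 0 0 0; 0 0 0 0; 0 0 0 0; 0 0 0 0; 0 0 0 0"
}}

```text
time: 23.45
eef_pos: [0.5759, 0.1693, 0.2802]
orientation: [-0.506, 0.493, -0.494, 0.507]
ft_force: [6.1, 1.3, -8.5]
grip_width: 0.0114
```

```bash
python3 th.py; python3 -c "
from workcell import ctrl
print(ctrl.close_job())"
```

```text
t 23.45 r 0.2023 theta 0.802 F [ 6.1  1.3 -8.5] w 0.0114
the job is handed in; nothing more can be done
None
```

The job is handed in at 23.45 s, with the gripper still holding the hatch by its bar at about 0.80 rad. No verdict came back.

- **Collars:** I threaded the large green collar, then the orange one, down the post and let go of both. At release, gripper heights put the green collar's underside about 0.5 mm above the seat. The orange one's was about 1 mm above its place. The later pictures show both upright on the post, with the tip showing above the orange one.
- **Hatch:** I gripped the bar, raised the hatch to about 1.035 rad, past the 0.95 balance point, then eased it back. It held at 0.802 rad over the last half second.
- **Everything else:** in the last top view the bystanders I could see had not moved. The arm hid part of the marker there, but the side view showed it in place.

These checks disagreed or are less certain:
- **Cameras:** the two views differed by about 3 mm in x. I averaged them and used offsets within one view for the fits.
- **Hatch angle:** it comes from the gripper position on the bar's arc, because I could not make out the pointer itself against the scale. The bar end in the side view agreed with it to about 3 pixels.
- **Bar radius:** it measured 0.2023 m against 0.2036 m nominal. The force reading at the wrist was about 10 N while holding, more than the hatch needs, so the grip is straining slightly against the hinge.

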